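# Run a fingertip along the sorting box and shut the orange lids

## Robot

A 6-joint arm with a two-finger parallel gripper is mounted at the origin on the work surface. World frame = base frame: x ahead of the robot, y to its left, z up, the work surface at z = 0. Lengths are in m, angles in rad, forces in N, time in s.
With the tool pointing down it reaches from about 0.275 to 0.725 m from the base axis. Payload 5.6 kg.
Tool frame: the origin (TCP) lies at the very end of the fingers, on their centre line; the grasp point (between the pads) lies 19 mm behind it; y points along the fingers, z is the direction in which the jaws open and shut, and the axes are right-handed (so a half turn about y gives the same grasp; the last joint's range is limited). The gripper opens to 85 mm and grips with 20 to 120 N. Pads are 22 mm wide; open, the fingers measure 114 mm over their backs; the gripper's body (76 mm by 85 mm) begins 54 mm behind the grasp point. The pads swing forward as they close: fully open they stand 13 mm farther back than shut.
Start: joints at [-1.037, 0.255, 0.108, 0, -1.424, -0.285], TCP at [0.135, -0.533, 0.231] pointing down, gripper open.
Joint ranges: [-2.95, 2.95], [-1.21, 1.97], [-1.09, 1.5], [-2.87, 1.71], [-2.94, -0.07], [-3.05, 3.05]. Speed limits (rad/s): [2.57, 2.57, 3.14, 3.14, 3.14, 3.14].

## Interface

Orientations are given as a unit quaternion [w, x, y, z].
In Python, from bench import robot gives the robot as it stands.
- The arm moves only by the tool apply_moves, never from a script. Its argument "steps" is a list of rows, each an object with "gripper": the closure, from 0 (fully open) to 1 (shut); "slide": the shift along the tool's x, y, z normalised to -1 to 1, where 1 is 0.25 m, a list of three; "spin": the turn about the tool's y normalised to -1 to 1, where 1 is 180 degrees. A call has 1 to 5 rows; each row is the pose to reach, as a shift and turn from the pose commanded when the call began, along the tool's axes at that moment, turning the shorter way round; what a row does not reach only later rows make up. A row lasts 1/8 s, in which the tool goes at most 62.5 mm and 10.7 degrees, less where a joint would pass 70% of its speed; a pose out of reach is approached as far as the arm can. A call with a number of a shift or a turn outside -1 to 1 is refused whole. A call with a gripper value outside its range is refused whole. The fingers move at their own pace and stop on an object; "squeeze" is the grip in N (left out, the last holds). Time passes only in rows, so rows that repeat a pose let the fingers close. It gives the time, the measured TCP pose, the force and the opening at its end, in the units of the state.
- robot.get_state(): the state, without advancing time (a new reading comes with each control period).
- robot.grab_frame(name): name is "scene" or "top" or "wrist"; returns a dict with "pixels" (400x640x3 uint8, red, green, blue), "depth" (400x640 float32, m along the optical axis (not along the pixel's ray), 0 where there is no reading), "vertical_fov" (degrees; the focal length in pixels is half the picture's height over the tangent of half this angle, whatever the lens; pixels are square), "cx", "cy" (the principal point, pixels), "distortion" ([k1, k2, p1, p2, k3] as OpenCV has them; the pictures are not rectified), "world_from_camera" (4x4, takes a point from camera to world coordinates). Camera axes: x right, y down, z forward; pixel columns grow to the right and rows downward; lengths in m; the calibration is good to about 2 mm. A picture is of the moment at which its call begins.
- robot.finish_job(): hands the job in, once; it reports no verdict.
The state is a dict: "t": time; "q": joint angles; "dq": joint speeds; "joint_torque": joint torques, N m; "eef_pos": TCP position; "orientation": TCP orientation; "force": force on the tool from outside, world axes, zero at the start; "ft_torque": the same for the moment, N m; "gripper_width": finger opening in m.
Only numpy, scipy, OpenCV 4.12 (cv2) and the standard library are available. Lean on these libraries where they do the work, as an engineer would, in place of code of your own. Each camera call takes 0.05 s, during which the arm holds its last target.

## Task

Run your closed fingertips lightly along the row of flip lids on the white sorting box, starting at the end away from the blue lid, so that the four orange lids tip shut one after another in order. Leave the blue lid standing open, do not lift, shove or press hard on the box, leave everything else on the table where it is, and finish clear of everything.

Things in the scene. Friction and masses are not known exactly. Their poses are not given: they have to be found in the camera images.
- box: Low white box, 253 x 60 mm, rim 42 mm high, loose on the table (0.95 kg), at any yaw. Origin at table level on its centre line; x runs along the lid row from the first orange lid to the blue one, z up. Spans x -114 to +139 mm. Hinges at x = -110, -66, -22, +22 (orange lids 1 to 4) and +95 mm (blue lid 5), grey blank strip between 4 and 5.
- lid1 (a joint): Angle of orange lid 1 (plate 40 mm long, 54 wide, 3 thick, 12 g), hinged on its -x edge at box x = -110 mm. 0 = shut flat towards +x, its top 45 mm above the table; 1.57 = upright; 1.9 = stop, leaning towards -x. Starts at 1.6 to 1.85, 40 mm above its hinge. A few tenths of a newton towards +x tip it; light friction holds it near upright, below 1.2 it falls shut by itself.
- lid2 (a joint): Angle of orange lid 2 (plate 40 mm long, 54 wide, 3 thick, 12 g), hinged on its -x edge at box x = -66 mm. 0 = shut flat towards +x, its top 45 mm above the table; 1.57 = upright; 1.9 = stop, leaning towards -x. Starts at 1.6 to 1.85, 40 mm above its hinge. A few tenths of a newton towards +x tip it; light friction holds it near upright, below 1.2 it falls shut by itself.
- lid3 (a joint): Angle of orange lid 3 (plate 40 mm long, 54 wide, 3 thick, 12 g), hinged on its -x edge at box x = -22 mm. 0 = shut flat towards +x, its top 45 mm above the table; 1.57 = upright; 1.9 = stop, leaning towards -x. Starts at 1.6 to 1.85, 40 mm above its hinge. A few tenths of a newton towards +x tip it; light friction holds it near upright, below 1.2 it falls shut by itself.
- lid4 (a joint): Angle of orange lid 4 (plate 40 mm long, 54 wide, 3 thick, 12 g), hinged on its -x edge at box x = 22 mm. 0 = shut flat towards +x, its top 45 mm above the table; 1.57 = upright; 1.9 = stop, leaning towards -x. Starts at 1.6 to 1.85, 40 mm above its hinge. A few tenths of a newton towards +x tip it; light friction holds it near upright, below 1.2 it falls shut by itself.
- lid5 (a joint): Hinge angle of the blue lid, built and measured like the orange ones; it starts open, leaning back, and is to stay open.
- lid1_hinge (a point): Middle of the hinge line of orange lid 1, 44 mm above the table.
- lid4_hinge (a point): Middle of the hinge line of orange lid 4, 44 mm above the table; the line from lid1_hinge to here is 132 mm long and runs along the row.
- vial_a: Small loose glass vial with a yellow cap, 27 mm across, 50 mm high, standing close beside the box on its +y side; leave alone. Origin at the centre of its underside.
- vial_b: Small loose glass vial with a yellow cap, 27 mm across, 50 mm high, standing close beside the box on its +y side; leave alone. Origin at the centre of its underside.
- pen: Loose pen, white and blue, 125 mm long, 11 mm thick, lying beside the box on its -y side; leave alone. Origin under its middle, x along it.
- tape: Loose roll of white tape lying flat, 64 mm across, 22 mm high, to the robot's right; leave alone. Origin at the centre of its underside.
- bottle: Loose clear bottle with a blue cap, 60 mm across, 150 mm high, to the robot's left; leave alone. Origin at the centre of its underside.
- jar: Loose amber jar with a white cap, 66 mm across, 80 mm high, to the robot's right; leave alone. Origin at the centre of its underside.

How it is judged:
By the outcome, as a careful person would: the job done as asked, in the order asked, and still so for the second after the job is handed in, with the robot touching nothing.
It also fails if it takes over 38 s, if anything falls off the work surface, if the arm or the gripper's body presses on something with over 40 N, if the wrist force passes 120 N, or if a joint passes its speed limit or range.

## Working session

There is one attempt and no reset: what is moved stays moved. The work goes in short steps, Python scripts to look and compute and a tool call to move; the robot and the scene stay as the last step left them, time stands still between calls to the robot, and variables do not carry over. Pictures are saved under pics/ and viewed, and the job is handed in when it is done.

Besides the shell and the picture viewer there is one more tool, called after "Emit:" as name([rows], argument=value, ...), one row to a line, values as JSON. apply_moves: Moves the arm, as the interface text tells. Scaled input: -1 to 1 covers 0.25 m each way for a shift and 180 degrees each way for a turn. Its arguments: {"type":"object","properties":{"steps":{"type":"array","items":{"type":"object","properties":{"gripper":{"type":"number"},"slide":{"type":"array","items":{"type":"number"}},"spin":{"type":"number"}}}},"squeeze":{"type":"number"}},"required":["steps"]}

```bash
ls; mkdir -p pics
python3 - <<'E'
from bench import robot
import cv2, numpy as np, pickle
s=robot.get_state();print({k:np.round(v,3) for k,v in s.items()})
for n in ("top","scene"):
    f=robot.grab_frame(n);pickle.dump(f,open(n+".pkl","wb"))
    cv2.imwrite(f"pics/{n}0.png",f["pixels"][:,:,::-1])
    print(n,f["vertical_fov"],f["cx"],f["cy"],f["distortion"],np.round(f["world_from_camera"],3))
E
```

```text
pics
{'t': np.float64(0.0), 'q': array([-1.037,  0.256,  0.107, -0.   , -1.424, -0.285]), 'dq': array([-0.001, -0.001, -0.   , -0.001, -0.001, -0.001]), 'joint_torque': array([ 1.0000e-03, -3.8663e+01,  2.3795e+01,  5.3650e+00, -6.0000e-03,
        0.0000e+00]), 'eef_pos': array([ 0.135, -0.533,  0.23 ]), 'orientation': array([ 0.702, -0.701, -0.088,  0.088]), 'force': array([ 0.162, -0.07 , -0.258]), 'ft_torque': array([0.02 , 0.01 , 0.044]), 'gripper_width': np.float64(0.085)}
top 44.82962532764359 317.01341330735795 199.2875968085661 [-0.06892549  0.          0.          0.          0.        ] [[-1.000e-03 -9.950e-01  1.030e-01  4.330e-01]
 [-1.000e+00  2.000e-03  7.000e-03 -1.200e-02]
 [-7.000e-03 -1.030e-01 -9.950e-01  1.181e+00]
 [ 0.000e+00  0.000e+00  0.000e+00  1.000e+00]]
scene 47.521328329726686 320.3477338638523 199.46112609865708 [-0.08609369  0.          0.          0.          0.        ] [[-1.780e-01  5.170e-01 -8.370e-01  1.452e+00]
 [ 9.840e-01  9.500e-02 -1.510e-01  1.280e-01]
 [ 1.000e-03 -8.510e-01 -5.250e-01  6.340e-01]
 [ 0.000e+00  0.000e+00  0.000e+00  1.000e+00]]
```

View pics/top0.png

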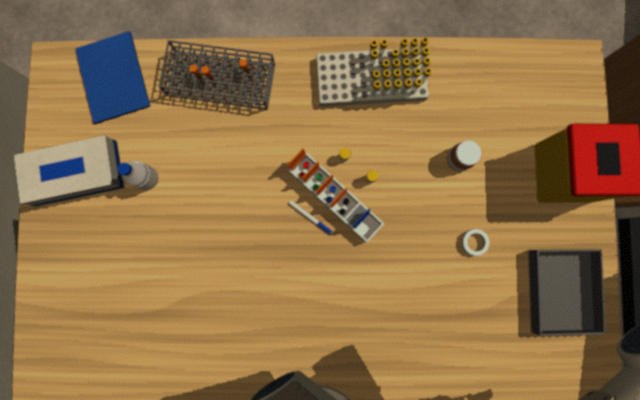

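View pics/scene0.png

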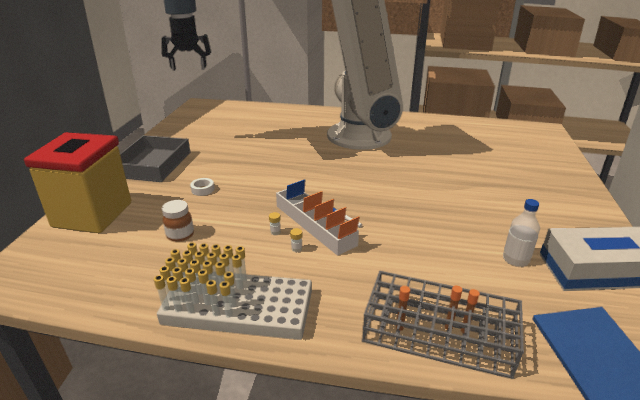

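```bash
cat > h.py <<'E'
import cv2, numpy as np
def K(f):
    fl=200/np.tan(np.radians(f["vertical_fov"])/2)
    return np.array([[fl,0,f["cx"]],[0,fl,f["cy"]],[0,0,1.]])
def rays(f,px):
    u=cv2.undistortPoints(np.array(px,float).reshape(-1,1,2),K(f),np.array(f["distortion"])).reshape(-1,2)
    return np.c_[u,np.ones(len(u))]
def plane(f,px,z):
    T=f["world_from_camera"];d=rays(f,px)@T[:3,:3].T;o=T[:3,3]
    return o+d*((z-o[2])/d[:,2])[:,None]
def cloud(f):
    v,u=np.mgrid[0:400,0:640];T=f["world_from_camera"]
    r=rays(f,np.c_[u.ravel(),v.ravel()])*f["depth"].reshape(-1,1)
    return (r@T[:3,:3].T+T[:3,3]).reshape(400,640,3)
def masks(f):
    h=cv2.cvtColor(f["pixels"],cv2.COLOR_RGB2HSV)
    H,S,V=[h[...,i].astype(int) for i in range(3)]
    return dict(orange=(H<13)&(S>150)&(V>90), blue=(H>100)&(H<125)&(S>130),white=(S<60)&(V>110),yellow=(H>20)&(H<32)&(S>170))
E
python3 - <<'E'
from h import *;import pickle
for n,c in (("top",(270,130,400,255)),("scene",(255,165,375,260))):
    f=pickle.load(open(n+".pkl","rb"))
    a,b,x,y=c
    im=cv2.resize(f["pixels"][b:y,a:x,::-1],None,fx=5,fy=5,interpolation=cv2.INTER_CUBIC);cv2.imwrite(f"pics/{n}z.png",im)
    P=cloud(f);m=masks(f);roi=np.zeros((400,640),bool);roi[b:y,a:x]=1
    for col in m:
        k,l,st,ce=cv2.connectedComponentsWithStats((m[col]&roi).astype(np.uint8))
        for i in range(1,k):
            if st[i,4]<8: continue
            p=P[(l==i)&(f["depth"]>0)]
            print(n,col,st[i,4],ce[i].round(1),"med",np.median(p,0).round(4),"z",np.percentile(p[:,2],[2,98]).round(4))
    z=P[...,2];r=roi&m["white"]&(z>.034)&(z<.050)
    pts=P[r][:,:2].astype(np.float32);print(n,"rim",len(pts),cv2.minAreaRect(pts*1000))
    r=roi&(z>.036)
    pts=P[r][:,:2].astype(np.float32);print(n,"rimall",len(pts),cv2.minAreaRect(pts*1000))
E
```

```text
top orange 133 [296.5 159.7] med [0.6422 0.0421 0.0653] z [0.0443 0.0853]
top orange 32 [305.5 164.5] med [0.6381 0.0232 0.0214] z [0.0038 0.0251]
top orange 132 [309.7 172. ] med [0.6134 0.0113 0.0649] z [0.0126 0.0864]
top orange 85 [324.4 184.5] med [ 0.5846 -0.0234  0.0704] z [0.0034 0.0875]
top orange 77 [338.  197.7] med [ 0.5526 -0.0535  0.0702] z [0.0008 0.0863]
top blue 22 [332.1 188.9] med [ 0.5785 -0.0408  0.0216] z [0.0178 0.0266]
top blue 15 [328.5 198.9] med [ 0.5544 -0.0334  0.0217] z [0.0184 0.0263]
top blue 63 [361.  218.3] med [ 0.5044 -0.1051  0.0767] z [0.0497 0.0876]
top blue 44 [324.  227.7] med [ 0.4849 -0.0214  0.0097] z [0.0054 0.0163]
top white 18 [310.3 157.7] med [0.6519 0.0106 0.0406] z [0.0262 0.043 ]
top white 97 [297.4 170.8] med [0.6257 0.0444 0.0051] z [0.0002 0.0441]
top white 21 [324.2 170.6] med [ 0.62   -0.0216  0.0396] z [0.0255 0.0455]
top white 123 [311.4 182.8] med [0.5957 0.0101 0.0048] z [0.0002 0.045 ]
top white 26 [338.4 183.4] med [ 0.5895 -0.056   0.0403] z [0.0251 0.0454]
top white 126 [326. 195.] med [ 0.5658 -0.0241  0.0049] z [-0.00
[... 703 characters left out ...]
836]
scene blue 221 [294.8 189.1] med [ 0.5062 -0.1069  0.0635] z [0.0438 0.0834]
scene white 1568 [315.9 225. ] med [ 0.6009 -0.0338  0.0263] z [0.0015 0.0423]
scene white 22 [347.4 217.5] med [0.5261 0.0283 0.0091] z [0.0034 0.012 ]
scene white 96 [274.6 227.3] med [ 0.6158 -0.1308  0.0214] z [0.006  0.0345]
scene white 12 [359.2 224.6] med [0.5499 0.0605 0.0072] z [0.0019 0.0112]
scene white 104 [296.1 244.3] med [ 0.6699 -0.0676  0.0209] z [0.0043 0.0336]
scene rim 497 ((586.333740234375, -73.52357482910156), (255.84849548339844, 132.81040954589844), 46.66082000732422)
scene rimall 2130 ((939.3543701171875, 64.70570373535156), (1014.0655517578125, 196.50662231445312), 18.010347366333008)
```

```bash
true
```

```text
(no output)
```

View pics/topz.png

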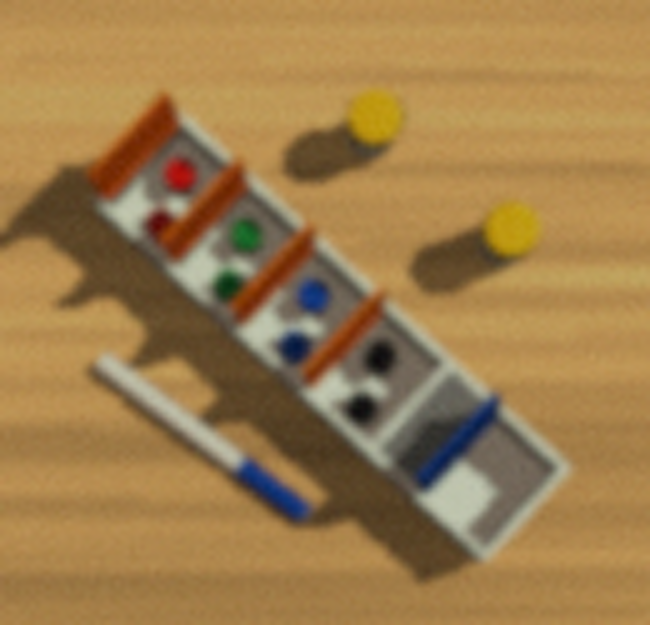

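View pics/scenez.png

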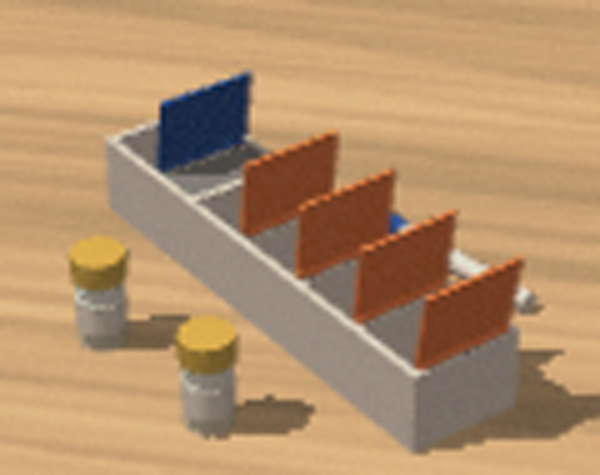

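Run:
```python
from h import *;import pickle
f=pickle.load(open("top.pkl","rb"))
q=np.array([(185,115),(570,468),(487,560),(97,208)],float)/5+[270,130]-.5+.1
w=plane(f,q,.042);print(w.round(4))
for i in range(4):print(np.linalg.norm(w[i]-w[(i+1)%4]).round(4))
a=(w[1]-w[0]+w[2]-w[3])[:2];print("yaw",np.degrees(np.arctan2(a[1],a[0])))
P=cloud(f);m=masks(f);roi=np.zeros((400,640),bool);roi[130:255,270:400]=1
z=P[...,2];r=roi&(z>.036)&(z<.052)&~m["yellow"]
# drop vial caps
v=P[r][:,:2]
for c in ((.6613,-.0711),(.6075,-.1347)): v=v[np.hypot(*(v-c).T)>.024]
print(cv2.minAreaRect((v*1000).astype(np.float32)),len(v))
ang=np.arctan2(a[1],a[0]);u=np.array([np.cos(ang),np.sin(ang)]);n=np.array([-u[1],u[0]])
# estimate origin from end corners and sides
ex=((w[1]+w[2])/2)[:2]; o=ex-.139*u
print("origin",o.round(4), "u",u.round(4))
for name,zz in (("orange",.06),("blue",.06)):
    g=P[roi&m[name]&(z>zz)];d=g[:,:2]-o
    x=d@u;y=d@n
    k=cv2.kmeans(x.astype(np.float32).reshape(-1,1),4 if name=="orange" else 1,None,(3,50,1e-5),5,2)[1].ravel()
    for j in set(k):
        t=k==j;print(name,t.sum(),"x",np.percentile(x[t],[5,50,95]).round(4),"y",np.percentile(y[t],[3,97]).round(4),"ztop",np.percentile(g[t,2],95).round(4))
d=np.array([(.6613,-.0711),(.6075,-.1347)])-o;print("vials",(d@u).round(3),(d@n).round(3))
```

```text
[[ 0.6635  0.0199  0.042 ]
 [ 0.4945 -0.1614  0.042 ]
 [ 0.4514 -0.1218  0.042 ]
 [ 0.6186  0.0617  0.042 ]]
0.2478
0.0585
0.2483
0.0613
yaw -132.6607051865553
((558.53955078125, -49.4288330078125), (250.9583740234375, 61.42477798461914), 46.704750061035156) 787
origin [ 0.5672 -0.0394] u [-0.6777 -0.7354]
orange 61 x [-0.026  -0.0231 -0.0212] y [-0.0254  0.0218] ztop 0.0872
orange 85 x [-0.1145 -0.1127 -0.1099] y [-0.025   0.0233] ztop 0.0851
orange 78 x [-0.0702 -0.0673 -0.0653] y [-0.0237  0.0223] ztop 0.0862
orange 51 x [0.0179 0.0211 0.0231] y [-0.0252  0.0189] ztop 0.0863
blue 53 x [0.0876 0.0906 0.0935] y [-0.025   0.0189] ztop 0.0875
vials [-0.04   0.043] [0.091 0.094]
```

Emit:
apply_moves([
  {"gripper":1,"slide":[0.19,0,0.13],"spin":-0.05},
  {"gripper":1,"slide":[0.38,0,0.26],"spin":-0.1},
  {"gripper":1,"slide":[0.57,0,0.39],"spin":-0.14},
  {"gripper":1,"slide":[0.76,0,0.52],"spin":-0.18},
  {"gripper":1,"slide":[0.95,0,0.65],"spin":-0.183},
], squeeze=20)

```text
t: 0.72
eef_pos: [0.3264, -0.3154, 0.2311]
orientation: [0.648, -0.648, -0.284, 0.284]
force: [0.9, -0.4, -0.0]
gripper_width: -0.0002
```

```bash
cat > rel.py <<'E'
import sys;from h import *;from bench import robot
from scipy.spatial.transform import Rotation as R
U=np.array([np.cos(np.radians(-132.9)),np.sin(np.radians(-132.9)),0]);N=np.array([-U[1],U[0],0]);O=np.array([.5672,-.0394,0])
def show(bx,by,z):
    s=robot.get_state();r=R.from_quat(s["orientation"],scalar_first=True)
    M=r.as_matrix();p=s["eef_pos"];t=O+bx*U+by*N+[0,0,z];d=t-p
    print("t",round(s["t"],2),"tcp",p.round(4),"box",((p-O)@U).round(4),((p-O)@N).round(4),"toolx yaw",np.degrees(np.arctan2(M[1,0],M[0,0])).round(2),"y",M[:,1].round(3),"F",np.round(s["force"],2),"w",round(float(s["gripper_width"]),4))
    print("target",t.round(4),"slide",(M.T@d/.25).round(4),"U/mm per tool",(M.T@U/250).round(6))
if __name__=="__main__":show(*map(float,sys.argv[1:]))
E
python3 rel.py -.158 0 .15
```

```text
t 0.72 tcp [ 0.3264 -0.3154  0.2311] box 0.3661 0.0114 toolx yaw 47.28 y [-0.  0. -1.] F [ 0.87 -0.37 -0.01] w -0.0002
target [0.6748 0.0763 0.15  ] slide [2.0965 0.3244 0.039 ] U/mm per tool [-4.0e-03 -0.0e+00  1.3e-05]
```

Emit:
apply_moves([
  {"gripper":1,"slide":[0.2,0,0.01],"spin":0},
  {"gripper":1,"slide":[0.4,0,0.02],"spin":0},
  {"gripper":1,"slide":[0.6,0,0.03],"spin":0},
  {"gripper":1,"slide":[0.8,0,0.039],"spin":0},
  {"gripper":1,"slide":[1.0,0,0.039],"spin":0},
])

```text
t: 1.35
eef_pos: [0.489, -0.1255, 0.2311]
orientation: [0.648, -0.648, -0.283, 0.283]
force: [0.2, -0.8, -0.3]
gripper_width: 0.0001
```

```bash
python3 rel.py -.158 0 .15
python3 - <<'E'
from h import *;from bench import robot
f=robot.grab_frame("wrist");cv2.imwrite("pics/w1.png",f["pixels"][:,:,::-1])
import pickle;pickle.dump(f,open("w1.pkl","wb"))
E
```

```text
t 1.35 tcp [ 0.489  -0.1255  0.2311] box 0.1163 0.0013 toolx yaw 47.21 y [-0.  0. -1.] F [ 0.2 -0.8 -0.3] w 0.0001
target [0.6748 0.0763 0.15  ] slide [1.0974 0.324  0.0028] U/mm per tool [-4.e-03  1.e-06  8.e-06]
```

View pics/w1.png

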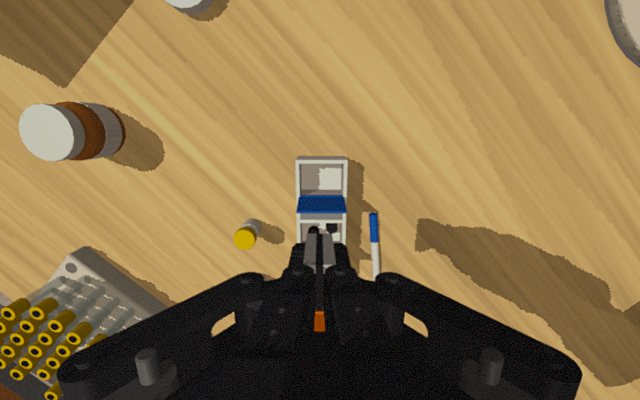

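The wrist view shows the box straight ahead, its +x end at about (297..348, 158), blue lid at (322,204), and fingertips at (320,232). I'll use it to check the box origin and yaw.

Run:
```python
from h import *;import pickle
from rel import O,U,N
f=pickle.load(open("w1.pkl","rb"))
im=cv2.resize(f["pixels"][140:290,260:400,::-1],None,fx=4,fy=4,interpolation=cv2.INTER_CUBIC);cv2.imwrite("pics/w1z.png",im)
w=plane(f,[(296.5,157),(348,157),(297,238),(347.5,238)],.042)
for p in w: print(p.round(4),"box",((p-O)@U).round(4),((p-O)@N).round(4))
```

```text
[ 0.4915 -0.1635  0.042 ] box 0.1425 0.029
[ 0.448  -0.1232  0.042 ] box 0.1426 -0.0303
[ 0.5609 -0.0908  0.042 ] box 0.0419 0.0304
[ 0.5148 -0.0481  0.042 ] box 0.042 -0.0325
```

View pics/w1z.png

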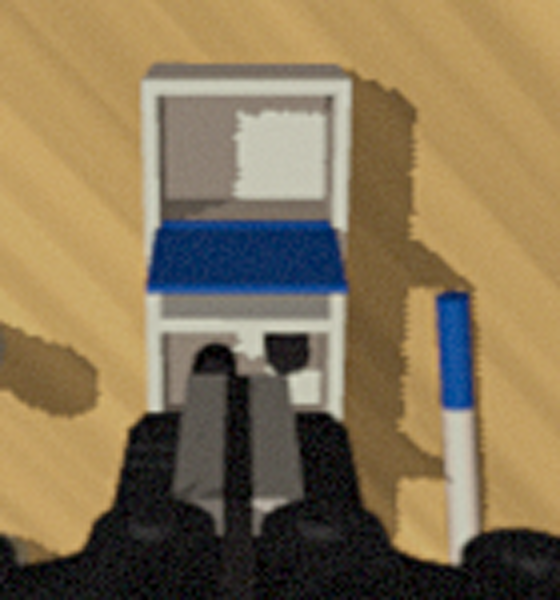

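Emit:
apply_moves([
  {"gripper":1,"slide":[0.2,0,0],"spin":0},
  {"gripper":1,"slide":[0.4,0,0],"spin":0},
  {"gripper":1,"slide":[0.6,0,0],"spin":0},
  {"gripper":1,"slide":[0.8,0,0],"spin":0},
  {"gripper":1,"slide":[0.98,0,0],"spin":0},
])

```text
t: 2.02
eef_pos: [0.6556, 0.0541, 0.2305]
orientation: [0.648, -0.648, -0.283, 0.284]
force: [-0.9, -0.4, 0.8]
gripper_width: 0.0004
```

```bash
python3 rel.py -.158 0 .069
```

```text
t 2.02 tcp [0.6556 0.0541 0.2305] box -0.1286 0.0011 toolx yaw 47.21 y [-0.001 -0.    -1.   ] F [-0.88 -0.44  0.79] w 0.0004
target [0.6748 0.0763 0.069 ] slide [0.1181 0.6459 0.0036] U/mm per tool [-4.e-03  4.e-06  8.e-06]
```

Emit:
apply_moves([
  {"gripper":1,"slide":[0.13,0,0],"spin":0},
  {"gripper":1,"slide":[0.13,0.15,0],"spin":0},
  {"gripper":1,"slide":[0.13,0.3,0],"spin":0},
  {"gripper":1,"slide":[0.13,0.4,0],"spin":0},
  {"gripper":1,"slide":[0.13,0.5,0],"spin":0},
])

```text
t: 2.65
eef_pos: [0.6764, 0.0764, 0.1046]
orientation: [0.648, -0.648, -0.282, 0.284]
force: [-0.3, -0.4, -0.6]
gripper_width: 0.0003
```

Emit:
apply_moves([
  {"gripper":1,"slide":[0,0.05,0],"spin":0},
  {"gripper":1,"slide":[0,0.1,0],"spin":0},
  {"gripper":1,"slide":[0,0.145,0],"spin":0},
  {"gripper":1,"slide":[0,0.145,0],"spin":0},
])

```text
t: 3.15
eef_pos: [0.6765, 0.0765, 0.0692]
orientation: [0.648, -0.648, -0.282, 0.284]
force: [0.0, -0.3, 0.1]
gripper_width: -0.0
```

```bash
python3 rel.py -.11 0 .069
python3 - <<'E'
from h import *;from bench import robot
f=robot.grab_frame("scene");cv2.imwrite("pics/s1.png",cv2.resize(f["pixels"][100:270,230:430,::-1],None,fx=3.5,fy=3.5))
f=robot.grab_frame("wrist");cv2.imwrite("pics/w2.png",f["pixels"][:,:,::-1])
E
```

```text
t 3.15 tcp [0.6765 0.0765 0.0692] box -0.1592 0.0012 toolx yaw 47.19 y [-0.001 -0.    -1.   ] F [ 0.04 -0.3   0.05] w -0.0
target [0.6421 0.0412 0.069 ] slide [-0.197   0.0009  0.005 ] U/mm per tool [-4.e-03  5.e-06  6.e-06]
```

View pics/s1.png

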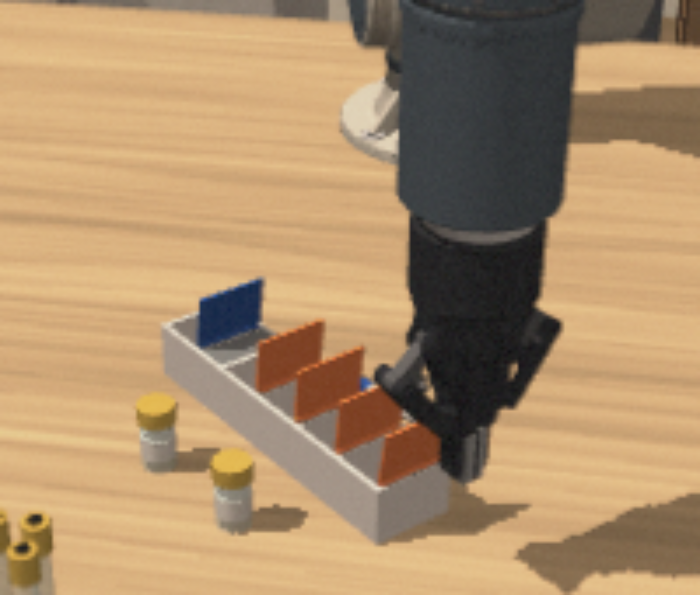

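View pics/w2.png

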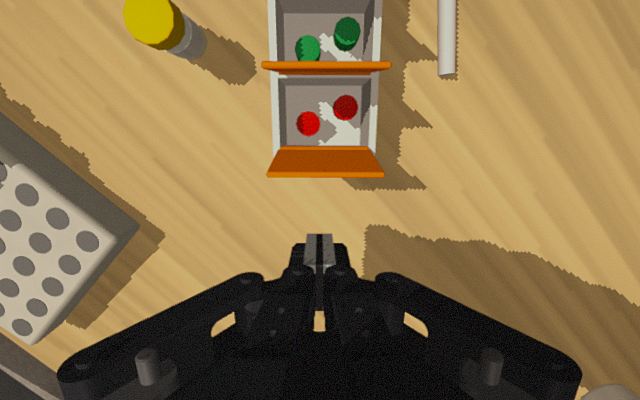

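The view shows the fingertips centred behind lid 1, with all five lids open. I'll start the sweep.

Emit:
apply_moves([
  {"gripper":1,"slide":[-0.03,0,0],"spin":0},
  {"gripper":1,"slide":[-0.06,0,0],"spin":0},
  {"gripper":1,"slide":[-0.09,0,0],"spin":0},
  {"gripper":1,"slide":[-0.12,0,0],"spin":0},
  {"gripper":1,"slide":[-0.15,0,0],"spin":0},
])

```text
t: 3.88
eef_pos: [0.6511, 0.0486, 0.0701]
orientation: [-0.648, 0.648, 0.283, -0.283]
force: [0.9, -0.8, -0.4]
gripper_width: 0.0003
```

Emit:
apply_moves([
  {"gripper":1,"slide":[-0.025,0,0],"spin":0},
  {"gripper":1,"slide":[-0.05,0,0],"spin":0},
  {"gripper":1,"slide":[-0.075,0,0],"spin":0},
  {"gripper":1,"slide":[-0.1,0,0],"spin":0},
  {"gripper":1,"slide":[-0.1,0,0],"spin":0},
])

```text
t: 4.5
eef_pos: [0.6342, 0.0304, 0.0701]
orientation: [0.648, -0.648, -0.283, 0.283]
force: [-0.7, -0.2, 0.4]
gripper_width: 0.0004
```

```bash
cat > snap.py <<'E'
import sys;from h import *;from bench import robot
i=sys.argv[1]
a=robot.grab_frame("scene")["pixels"][100:270,230:430,::-1];b=robot.grab_frame("wrist")["pixels"][:,:,::-1]
cv2.imwrite(f"pics/c{i}.png",np.hstack([cv2.resize(a,(400,340)),cv2.resize(b[:, 100:540],(374,340))]))
E
python3 snap.py 1;python3 rel.py -.07 0 .069
```

```text
t 4.6 tcp [0.6345 0.0307 0.0701] box -0.0972 0.0016 toolx yaw 47.19 y [ 0.  0. -1.] F [1.01 0.36 0.11] w -0.0
target [0.6149 0.0119 0.069 ] slide [-0.1088  0.0043  0.0065] U/mm per tool [-4.e-03 -1.e-06  7.e-06]
```

View pics/c1.png

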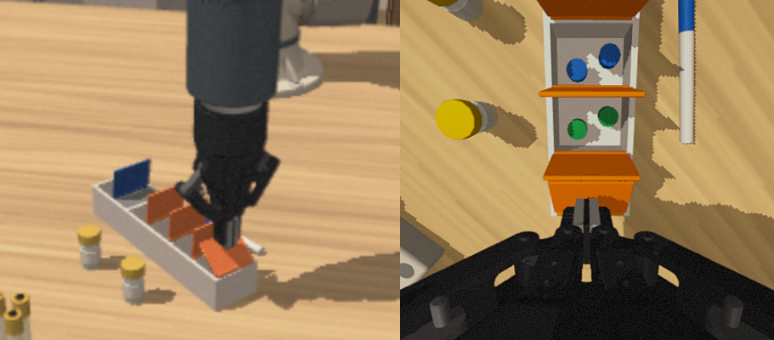

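Lid 1 has tipped and lids 2 to 4 still stand. I'll continue to lid 2.

Emit:
apply_moves([
  {"gripper":1,"slide":[-0.03,0,0],"spin":0},
  {"gripper":1,"slide":[-0.06,0,0],"spin":0},
  {"gripper":1,"slide":[-0.09,0,0],"spin":0},
  {"gripper":1,"slide":[-0.115,0,0],"spin":0},
  {"gripper":1,"slide":[-0.14,0,0],"spin":0},
])

```text
t: 5.22
eef_pos: [0.6104, 0.0046, 0.0701]
orientation: [-0.648, 0.648, 0.283, -0.283]
force: [-0.2, 0.2, 0.3]
gripper_width: 0.0002
```

Emit:
apply_moves([
  {"gripper":1,"slide":[-0.02,0,0],"spin":0},
  {"gripper":1,"slide":[-0.036,0,0],"spin":0},
  {"gripper":1,"slide":[-0.036,0,0],"spin":0},
])

```text
t: 5.6
eef_pos: [0.6044, -0.0017, 0.0701]
orientation: [-0.648, 0.648, 0.283, -0.283]
force: [0.4, 0.2, -0.1]
gripper_width: 0.0002
```

```bash
python3 snap.py 2;python3 rel.py -.01 0 .069
```

```text
t 5.7 tcp [ 0.6046 -0.0015  0.0701] box -0.0532 0.0016 toolx yaw 47.2 y [ 0.  0. -1.] F [-0.78 -0.22 -0.19] w -0.0001
target [ 0.574  -0.0321  0.069 ] slide [-0.1729  0.0042  0.0069] U/mm per tool [-4.e-03 -0.e+00  7.e-06]
```

View pics/c2.png

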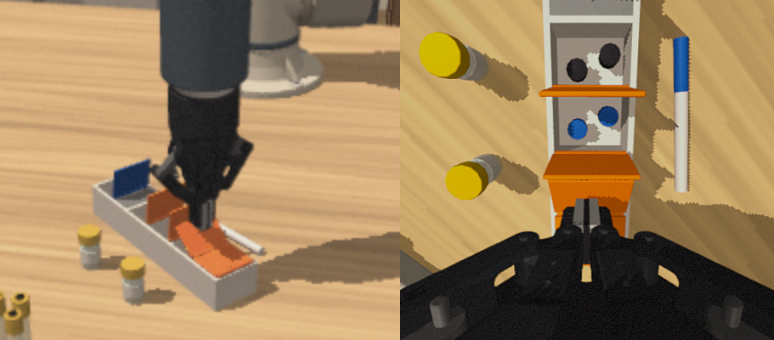

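Run:
```python
from h import *;from bench import robot
f=robot.grab_frame("scene");cv2.imwrite("pics/z2.png",cv2.resize(f["pixels"][180:260,270:370,::-1],None,fx=7,fy=7,interpolation=cv2.INTER_CUBIC))
```

```text
(no output)
```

View pics/z2.png

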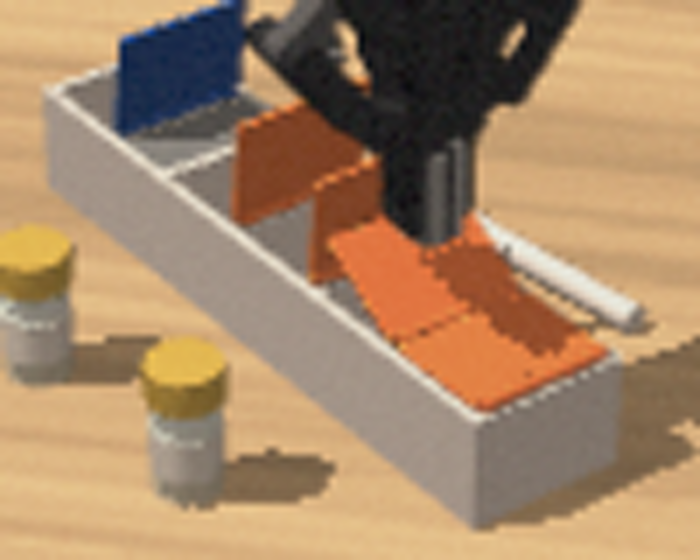

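Lid 1 is flat. Lid 2 has tipped but rests on lid 3, which leans back, so lid 2 should drop once lid 3 is brought upright. I'll nudge lid 3 upright first, pause, and look.

Emit:
apply_moves([
  {"gripper":1,"slide":[-0.025,0,0],"spin":0},
  {"gripper":1,"slide":[-0.05,0,0],"spin":0},
  {"gripper":1,"slide":[-0.065,0,0],"spin":0},
  {"gripper":1,"slide":[-0.08,0,0],"spin":0},
  {"gripper":1,"slide":[-0.08,0,0],"spin":0},
])

```text
t: 6.38
eef_pos: [0.5908, -0.0165, 0.0701]
orientation: [-0.648, 0.648, 0.283, -0.283]
force: [0.7, -0.3, 0.0]
gripper_width: -0.0
```

```bash
python3 rel.py -.009 0 .069
python3 - <<'E'
from h import *;from bench import robot
f=robot.grab_frame("scene");cv2.imwrite("pics/z3.png",cv2.resize(f["pixels"][180:260,270:370,::-1],None,fx=7,fy=7,interpolation=cv2.INTER_CUBIC))
E
```

```text
t 6.38 tcp [ 0.5908 -0.0165  0.0701] box -0.0329 0.0017 toolx yaw 47.18 y [ 0. -0. -1.] F [ 0.68 -0.29  0.04] w -0.0
target [ 0.5733 -0.0328  0.069 ] slide [-0.0955  0.0045  0.0069] U/mm per tool [-4.e-03 -0.e+00  6.e-06]
```

View pics/z3.png

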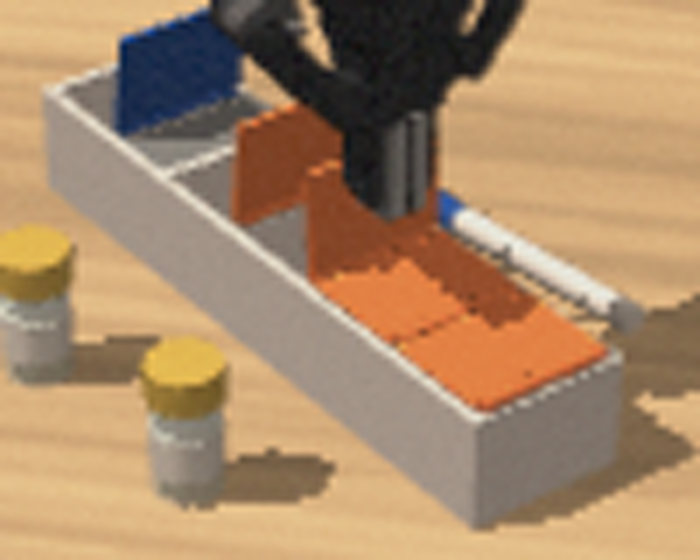

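Lids 1 and 2 are flat and lid 3 is upright at the fingertips. I'll continue through lid 3, then bring lid 4 upright in the same way.

Emit:
apply_moves([
  {"gripper":1,"slide":[-0.025,0,0],"spin":0},
  {"gripper":1,"slide":[-0.05,0,0],"spin":0},
  {"gripper":1,"slide":[-0.075,0,0],"spin":0},
  {"gripper":1,"slide":[-0.1,0,0],"spin":0},
  {"gripper":1,"slide":[-0.1,0,0],"spin":0},
])

```text
t: 7.05
eef_pos: [0.5736, -0.035, 0.0701]
orientation: [0.648, -0.648, -0.283, 0.283]
force: [0.4, -0.1, 0.7]
gripper_width: 0.0001
```

Emit:
apply_moves([
  {"gripper":1,"slide":[-0.025,0,0],"spin":0},
  {"gripper":1,"slide":[-0.045,0,0],"spin":0},
  {"gripper":1,"slide":[-0.06,0,0],"spin":0},
  {"gripper":1,"slide":[-0.075,0,0],"spin":0},
  {"gripper":1,"slide":[-0.075,0,0],"spin":0},
])

```text
t: 7.68
eef_pos: [0.5611, -0.0485, 0.0701]
orientation: [-0.648, 0.648, 0.283, -0.283]
force: [0.1, -0.1, 0.1]
gripper_width: 0.0
```

```bash
python3 rel.py .035 0 .069
python3 - <<'E'
from h import *;from bench import robot
f=robot.grab_frame("scene");cv2.imwrite("pics/z4.png",cv2.resize(f["pixels"][180:260,270:370,::-1],None,fx=7,fy=7,interpolation=cv2.INTER_CUBIC))
E
```

```text
t 7.67 tcp [ 0.5611 -0.0485  0.0701] box 0.0109 0.0017 toolx yaw 47.18 y [ 0. -0. -1.] F [ 0.06 -0.13  0.09] w 0.0
target [ 0.5434 -0.065   0.069 ] slide [-0.0965  0.0044  0.0071] U/mm per tool [-4.e-03 -0.e+00  6.e-06]
```

View pics/z4.png

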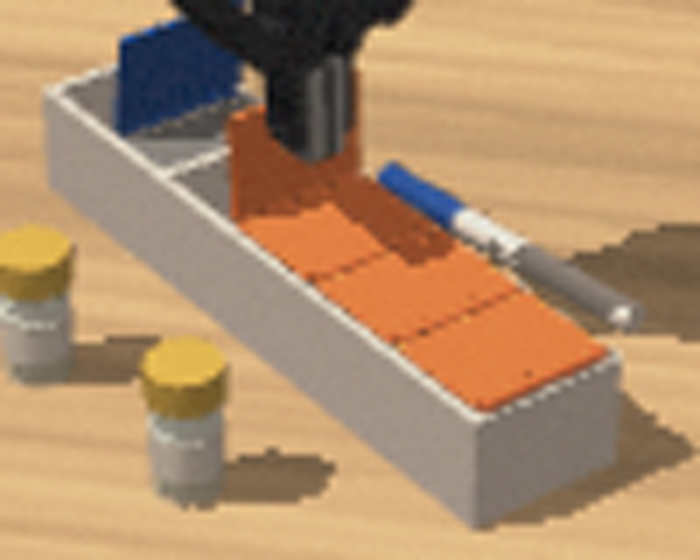

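Lids 1 to 3 are flat and lid 4 is upright. I'll tip lid 4 and stop well short of the blue lid.

Emit:
apply_moves([
  {"gripper":1,"slide":[-0.025,0,0],"spin":0},
  {"gripper":1,"slide":[-0.05,0,0],"spin":0},
  {"gripper":1,"slide":[-0.075,0,0],"spin":0},
  {"gripper":1,"slide":[-0.09,0,0],"spin":0},
  {"gripper":1,"slide":[-0.09,0,0],"spin":0},
])

```text
t: 8.35
eef_pos: [0.5458, -0.0651, 0.0701]
orientation: [-0.648, 0.648, 0.283, -0.283]
force: [-0.9, 0.1, 0.2]
gripper_width: 0.0
```

```bash
python3 rel.py .035 0 .069
python3 - <<'E'
from h import *;from bench import robot
f=robot.grab_frame("scene");cv2.imwrite("pics/z5.png",cv2.resize(f["pixels"][180:260,270:370,::-1],None,fx=7,fy=7,interpolation=cv2.INTER_CUBIC))
E
```

```text
t 8.35 tcp [ 0.5458 -0.0651  0.0701] box 0.0334 0.0018 toolx yaw 47.18 y [ 0. -0. -1.] F [-0.86  0.13  0.18] w 0.0
target [ 0.5434 -0.065   0.069 ] slide [-0.0063  0.0044  0.0072] U/mm per tool [-4.e-03 -0.e+00  5.e-06]
```

View pics/z5.png

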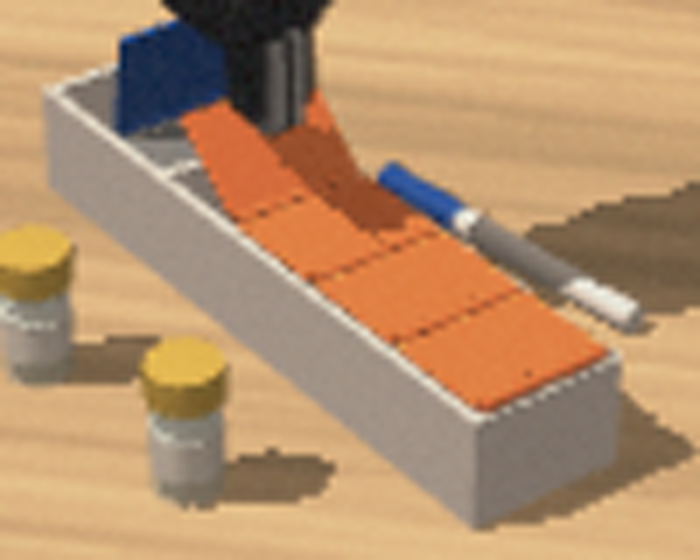

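Emit:
apply_moves([
  {"gripper":1,"slide":[0,0,0],"spin":0},
  {"gripper":1,"slide":[0,0,0],"spin":0},
  {"gripper":1,"slide":[0,0,0],"spin":0},
])

```text
t: 8.78
eef_pos: [0.546, -0.0648, 0.07]
orientation: [0.648, -0.648, -0.283, 0.283]
force: [-0.1, -0.2, -0.0]
gripper_width: 0.0001
```

Run:
```python
from h import *;from bench import robot
f=robot.grab_frame("scene");cv2.imwrite("pics/z6.png",cv2.resize(f["pixels"][180:260,270:370,::-1],None,fx=7,fy=7,interpolation=cv2.INTER_CUBIC))
```

```text
(no output)
```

View pics/z6.png

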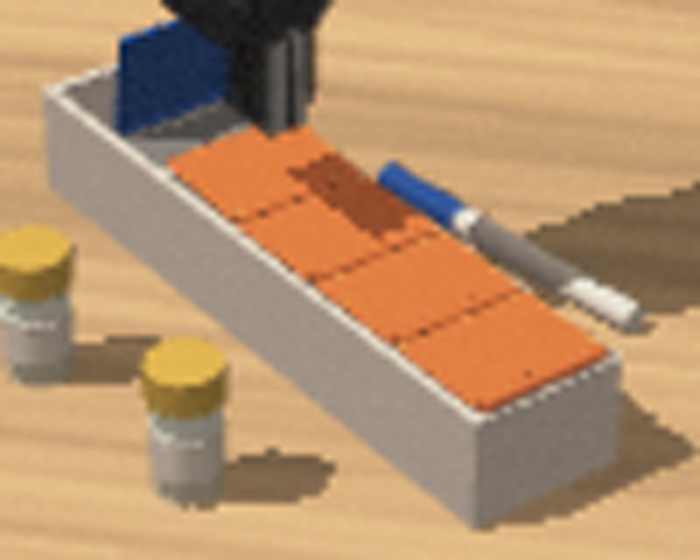

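All four are shut and blue is open. I'll lift straight up, then back away for the final check.

Emit:
apply_moves([
  {"gripper":1,"slide":[0,-0.1,0],"spin":0},
  {"gripper":1,"slide":[0,-0.25,0],"spin":0},
  {"gripper":1,"slide":[0,-0.45,0],"spin":0},
  {"gripper":1,"slide":[0,-0.65,0],"spin":0},
  {"gripper":1,"slide":[0,-0.65,0],"spin":0},
])

```text
t: 9.45
eef_pos: [0.5482, -0.065, 0.2373]
orientation: [-0.647, 0.649, 0.286, -0.28]
force: [0.1, -0.5, -0.2]
gripper_width: 0.0002
```

Emit:
apply_moves([
  {"gripper":1,"slide":[-0.2,0,0],"spin":0},
  {"gripper":1,"slide":[-0.4,0,0],"spin":0},
  {"gripper":1,"slide":[-0.6,0,0],"spin":0},
  {"gripper":1,"slide":[-0.8,0,0],"spin":0},
  {"gripper":1,"slide":[-0.8,0,0],"spin":0},
])

```text
t: 10.07
eef_pos: [0.408, -0.2131, 0.2324]
orientation: [0.648, -0.648, -0.282, 0.282]
force: [-0.5, 0.6, 0.9]
gripper_width: 0.0
```

```bash
python3 rel.py 0 0 .2
python3 - <<'E'
from h import *;from bench import robot;import pickle
t=robot.grab_frame("top");s=robot.grab_frame("scene")
cv2.imwrite("pics/f.png",np.hstack([cv2.resize(t["pixels"][130:255,270:400,::-1],(400,385)),cv2.resize(s["pixels"][165:260,255:375,::-1],(400,385))]))
for n,f in (("top",t),("scene",s)):
    d=cv2.absdiff(f["pixels"],pickle.load(open(n+".pkl","rb"))["pixels"])
    P0=cloud(pickle.load(open(n+".pkl","rb")));P=cloud(f)
    for who,g,Q in (("before",pickle.load(open(n+".pkl","rb")),P0),("after",f,P)):
        m=masks(g);o=[]
        for c in ("yellow","blue"):
            roi=np.zeros((400,640),bool)
            if n=="top": roi[130:255,270:400]=1
            else: roi[165:260,255:375]=1
            k,l,st,ce=cv2.connectedComponentsWithStats((m[c]&roi).astype(np.uint8))
            o+=[(c,st[i,4],ce[i].round(1).tolist()) for i in range(1,k) if st[i,4]>25]
        print(n,who,o)
m=masks(t)["orange"];m[:130]=0;m[255:]=0;m[:,:270]=0;m[:,400:]=0
print("orange z",np.percentile(P0[m][:,2] if 0 else cloud(t)[m][:,2],[2,50,98]).round(4))
E
```

```text
t 10.07 tcp [ 0.408  -0.2131  0.2324] box 0.2357 0.0016 toolx yaw 47.0 y [-0. -0. -1.] F [-0.5   0.6   0.93] w 0.0
target [ 0.5672 -0.0394  0.2   ] slide [0.9427 0.1293 0.008 ] U/mm per tool [-4.e-03  1.e-06 -7.e-06]
top before [('yellow', np.int32(101), [344.6, 153.0]), ('yellow', np.int32(105), [371.8, 175.5]), ('blue', np.int32(63), [361.0, 218.3]), ('blue', np.int32(44), [324.0, 227.7])]
top after [('yellow', np.int32(102), [344.5, 152.9]), ('yellow', np.int32(107), [371.9, 175.5])]
scene before [('blue', np.int32(221), [294.8, 189.1])]
scene after [('blue', np.int32(219), [294.8, 189.1]), ('blue', np.int32(36), [329.3, 207.1])]
orange z [0.0177 0.0449 0.0507]
```

View pics/f.png

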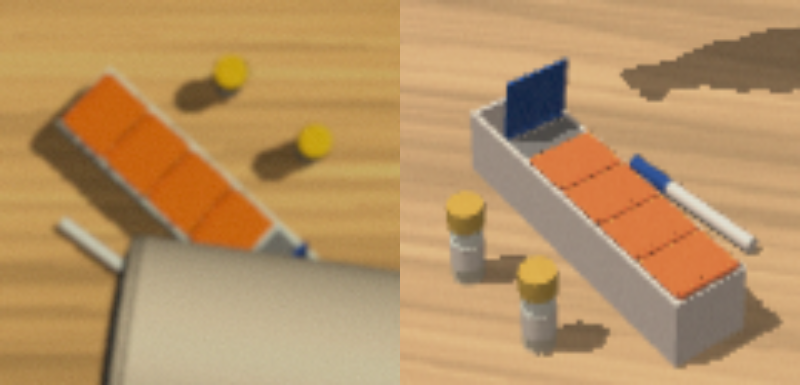

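The lids lie flat at a measured height of 45 mm. The blue lid is at the same pixels as before, nothing else has moved, and the arm is clear, so I'm handing in.

```bash
python3 -c "
from bench import robot
print(robot.finish_job())"
```

```text
the job is handed in; nothing more can be done
None
```

All four orange lids are shut, tipped in order 1 to 4, and the blue lid is still standing open. I ran the closed fingertips along the row from lid 1 at 70 mm above the table. The job was handed in at about 10 s, with the arm about 0.23 m above the table and clear of everything.

- **Forces:** readings at the end of each move stayed around 1 N, which is sensor-noise level. I did not see the forces within a move.
- **Lids:** in the last picture all four orange lids lie flat, with a median height of 44.9 mm against the 45 mm expected.
- **Blue lid and vials:** the blue lid is at the same scene-camera pixels as at the start (294.8, 189.1). The vial caps are within 0.1 pixel in the top view.
- **Box and pen:** both looked unmoved by eye, but I did not re-measure either. The arm hid part of the box and pen in the last top picture, so I judged the pen from the scene view.
- **Tape, bottle and jar:** I did not check these again. The arm's path stayed well above them.
- **Leaning lids:** lid 2 rested briefly on the leaning lid 3. It dropped flat once lid 3 was upright and before lid 3 fell. Lid 1 may have done the same against lid 2; it was flat at the next picture.

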